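# Swap the flat plate of the countertop press for the waffle plate

### The arm

A 6-joint arm with a two-finger parallel gripper is mounted at the origin on the work surface. World frame = base frame: x ahead of the robot, y to its left, z up, the work surface at z = 0. Lengths are in m, angles in rad, forces in N, time in s.
With the tool pointing down it reaches from about 0.25 to 0.725 m from the base axis. Payload 4 kg.
Tool frame: the origin (TCP) lies between the finger pads; the fingertips stand 25 mm ahead of it and the grasp point (between the pads) lies 6 mm ahead of it; z points along the fingers, x is the direction in which the jaws open and shut, and the axes are right-handed (so a half turn about z gives the same grasp; the last joint's range is limited). The gripper opens to 85 mm and grips with 20 to 120 N. Pads are 22 mm wide; open, the fingers measure 114 mm over their backs; the gripper's body (76 mm by 85 mm) begins 54 mm behind the grasp point. The pads swing forward as they close: fully open they stand 13 mm farther back than shut.
Start: joints at [1.197, 0.241, 0.005, 1.335, 0, 1.571], TCP at [0.183, 0.465, 0.256] pointing down, gripper open.
Joint ranges: [-2.72, 2.72], [-1.05, 1.87], [-1.09, 1.28], [-1.99, 2.15], [-1.42, 1.44], [-3.14, 3.14]. Speed limits (rad/s): [2.79, 2.79, 3.14, 3.14, 3.14, 3.14].

### API

Orientations are given as [roll, pitch, yaw] about the fixed x, y, z axes, in that order (R = Rz(yaw) Ry(pitch) Rx(roll)).
In Python, from station import robot, grab_frame, get_calibration, job_done gives the robot as it stands. The module is installed in compiled form; this text tells all that it offers. Calls block until the motion is done:
- robot.move_ptp(position, orientation): joint-space move of the TCP to a pose.
- robot.move_l(position, rot=None, vel=0.15, stop_force=None): straight line of the TCP; rot=None keeps the orientation; vel is the mean speed in m/s. With stop_force (N) it stops when the force on the tool has changed by that much, and returns True; else False.
- robot.move_j(angles): joint-space move.
- robot.grip(opening, strength=None): finger opening in m; strength is the grip in N (None keeps the last); returns when the fingers have stopped.
- robot.wait(seconds).
- robot.inverse_kinematics(position, orientation): joint angles nearest the present ones, or None.
- robot.get_state(): the state.
- grab_frame(name): name is "scene" or "top"; returns the picture (420x560x3 uint8, red, green, blue); there is no depth.
- get_calibration(name): a dict with "camera_matrix" (3x3 intrinsics, pixels), "xyz" and "attitude" of the camera in the world. Camera axes: x right, y up, looking along -z (the intrinsics and any distortion apply to the point x, -y, -z); pixel columns grow to the right and rows downward; lengths in m; the calibration is good to about 2 mm. A picture is of the moment at which its call begins. get_calibration takes no time and is no camera call.
A pose or a line that the arm cannot do raises robot.IKError and nothing moves.
- job_done(): hands the job in, once; it reports no verdict.
The state is a dict: "t": time; "joints": joint angles; "dq": joint speeds; "tau": joint torques, N m; "eef_pos": TCP position; "tcp_rot": TCP orientation; "ft_force": force on the tool from outside, world axes, zero at the start; "ft_torque": the same for the moment, N m; "finger_gap": finger opening in m.
Only numpy, scipy, OpenCV 4.12 (cv2) and the standard library are available. Lean on these libraries where they do the work, as an engineer would, in place of code of your own. Each camera call takes 0.05 s, during which the arm holds its last target.

### The job

Change the countertop press over to waffles: pull the flat plate straight up out of its two sprung catches and leave it lying flat on the wooden board. Then take the waffle plate from the wire rack, lower it (do not drop it) with its holes over the two locating pins and press it down past the catches until it sits flush on the bed. Do not disturb the mug, bottle, jar or salt mill.

Things in the scene. Friction and masses are not known exactly. Their poses are not given: they have to be found in the camera images.
- press: Steel countertop press, fixed, open flat: lower half 170 mm (own x) by 270 mm (own y), black deck 50 mm above the counter; the lid half lies open behind it (own +x, to 295 mm from the origin, up to 57 mm high). Origin: on the counter under the centre of the lower half.
- bed (a point): Centre of the top of the plate bed, 62 mm above the counter; axes as the press; a seated plate has its origin here. The bed is 44 mm (x) by 150 mm (y) and stands 12 mm above the deck, with a free gap on both long sides. Two upright pins, 8 mm thick, 22 mm high, top 6 mm tapered, stand on it at y = +66 and -66 mm.
- roller_l (a point): Sprung catch at the bed's +y (left) end: middle of its 12 mm roller, 10 mm above the bed, 83.5 mm from the bed's centre. It reaches 2.5 mm over a seated plate's tongue and yields outwards by up to 9 mm. Pulling a plate up past both takes about 10 N besides its weight. A plate laid over the pins stops on the rollers about 15 mm above the bed; a push of 4 to 10 N snaps it under.
- roller_r (a point): Sprung catch at the bed's -y (right) end: middle of its 12 mm roller, 10 mm above the bed, 83.5 mm from the bed's centre. It reaches 2.5 mm over a seated plate's tongue and yields outwards by up to 9 mm. Pulling a plate up past both takes about 10 N besides its weight. A plate laid over the pins stops on the rollers about 15 mm above the bed; a push of 4 to 10 N snaps it under.
- flat_plate: Dark cast-metal plate: block 56 mm (own x) by 108 mm (own y), 18 mm high, smooth on top, plus a tongue at each end, 40 mm wide, 26 long, 5 thick, level with the underside (160 mm overall along y). Each tongue has an 11 mm through hole 67 mm from the centre. Starts seated in the press. Origin: centre of the underside, z up. Fits either way round. About 0.3 kg.
- waffle_plate: Dark cast-metal plate: block 56 mm (own x) by 108 mm (own y), 18 mm high, its top 3 mm a raised grid of ribs, plus a tongue at each end, 40 mm wide, 26 long, 5 thick, level with the underside (160 mm overall along y). Each tongue has an 11 mm through hole 67 mm from the centre. Starts on the wire rack. Origin: centre of the underside, z up. Fits either way round. About 0.3 kg.
- rack: Low wire cooling rack, fixed, 220 mm (own x) by 140 mm (own y), top 20 mm above the counter; origin on the counter under its centre. It may stand on either side of the press.
- board: Dark wooden board, fixed, 240 mm (own x) by 160 mm (own y), 20 mm thick, origin on the counter under its centre; empty; on the other side of the press from the rack.
- board_top (a point): Centre of the board's top face, 20 mm above the counter; axes as the board.
- mug: White mug, 80 mm across, 90 mm high, bystander; origin under its centre.
- oil: Amber glass bottle, 60 mm across, 230 mm high, bystander; origin under its centre.
- jar: Glass jar with brass lid, 70 mm across, 90 mm high, bystander; origin under its centre.
- salt: Wooden salt mill, 44 mm across, 115 mm high, bystander; origin under its centre.
Mind the look-alikes: they are no part of the job. Leave any turquoise look-alike of the waffle_plate alone.

How it is judged:
On the way, in this order (a step that is already met when the one before it is completed fails the run):
1. the flat plate is pulled up clear of the pins and catches (z of flat_plate in the frame of bed above 0.03 m), for 0.1 s.
2. the flat plate lies released on the wooden board (x of flat_plate in the frame of board_top between -0.07 and 0.07 m and y of flat_plate in the frame of board_top between -0.05 and 0.05 m and z of flat_plate in the frame of board_top between -0.004 and 0.004 m and angle between flat_plate's own z axis and vertical below 0.05 rad and linear speed of flat_plate below 0.02 m/s and contact force between each of the arm, the fingers and flat_plate below 0.05 N), for 0.2 s.
3. the waffle plate is lifted off the rack (height (world z) of waffle_plate above 0.06 m), for 0.1 s.
4. the waffle plate is flush on the bed, over both pins (horizontal distance between waffle_plate and bed below 0.004 m and angle between the y axis of waffle_plate and the y axis of press, either way round below 0.06 rad and angle between waffle_plate's own z axis and vertical below 0.025 rad and z of waffle_plate in the frame of bed between -0.003 and 0.002 m), for 0.2 s.
At the end, for the whole second after the job is handed in: Waffle plate at rest flush on the bed: centre within 4 mm, underside within 2 mm, level within 0.025 rad, in line within 0.06 rad (either way round). Flat plate at rest flat on the board, its centre within 70 mm (board x) and 50 mm (board y) of the board's. Both released (all of step 2 and all of step 4 and linear speed of waffle_plate below 0.02 m/s and contact force between each of the arm, the fingers and waffle_plate below 0.05 N); the robot touches nothing.
It fails at once if the waffle plate is dropped over the pins (faster than 0.4 m/s just above the catches) (horizontal distance between waffle_plate and bed below 0.015 m and linear speed of waffle_plate above 0.4 m/s and z of waffle_plate in the frame of bed between 0.017 and 0.06 m).
It fails at once if the mug, bottle, jar or salt mill is shifted more than 30 mm or an upright one tipped over (distance of any of mug, oil, jar, salt from where it was at the start of the episode above 0.03 m or angle between any of mug, oil, jar, salt's own z axis and vertical above 0.5 rad).
It also fails if it takes over 66 s, if anything falls off the work surface, if the arm or the gripper's body presses on something with over 40 N, if the wrist force passes 120 N, or if a joint passes its speed limit or range.

## Working session

There is one attempt and no reset: what is moved stays moved. The work goes in short steps, each a Python script; the robot and the scene stay as the last script left them, time stands still between calls to the robot, and variables do not carry over. Pictures are saved under pics/ and viewed, and the job is handed in when it is done.

```bash
mkdir -p pics && ls
python3 - <<'E'
from station import robot, grab_frame, get_calibration
import cv2, numpy as np
np.set_printoptions(precision=4,suppress=True)
for n in ("scene","top"):
    im=grab_frame(n); cv2.imwrite(f"pics/{n}0.png",im[:,:,::-1]); c=get_calibration(n)
    print(n,c)
s=robot.get_state(); print(s)
E
```

```text
pics
scene {'camera_matrix': array([[413.9405,   0.    , 284.4569],
       [  0.    , 413.9405, 204.7242],
       [  0.    ,   0.    ,   1.    ]]), 'xyz': array([1.4943, 0.0854, 0.8767]), 'attitude': array([ 0.9012, -0.0117,  1.6484])}
top {'camera_matrix': array([[397.9963,   0.    , 278.0663],
       [  0.    , 397.9963, 207.282 ],
       [  0.    ,   0.    ,   1.    ]]), 'xyz': array([ 0.2747, -0.0107,  1.28  ]), 'attitude': array([ 0.1725,  0.0118, -1.5859])}
{'t': 0.1, 'joints': array([ 1.197 ,  0.2413,  0.0038,  1.3352, -0.    ,  1.5708]), 'dq': array([-0.0005, -0.0017,  0.0039, -0.0005, -0.0006,  0.0015]), 'tau': array([  0.0003, -37.3138,  25.301 ,   0.0109,   0.    ,   0.    ]), 'eef_pos': array([0.1824, 0.465 , 0.2555]), 'tcp_rot': array([3.1416, 0.0019, 1.1969]), 'ft_force': array([ 0.1113, -0.1019,  0.6043]), 'ft_torque': array([0.0238, 0.0023, 0.0014]), 'finger_gap': 0.08547630241201169}
```

View pics/scene0.png

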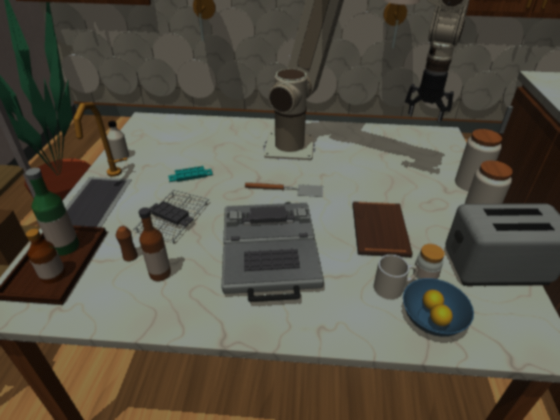

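View pics/top0.png

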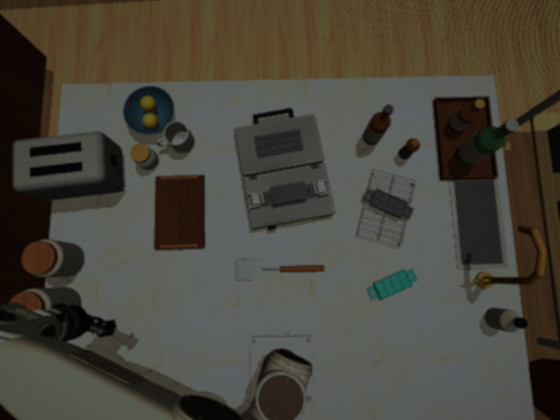

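The top view shows the press at about (288,170), the board at (180,212), and the rack at (388,207). A dark plate lies on the rack at (388,203), and a turquoise look-alike lies on the counter at (391,285). I'll enlarge these next.

Run:
```python
import cv2, numpy as np
im=cv2.imread("pics/top0.png")
def crop(n,x0,y0,x1,y1,f):
    c=im[y0:y1,x0:x1].astype(float); c=np.clip(255*(c/255)**0.55,0,255).astype(np.uint8)
    c=cv2.resize(c,None,fx=f,fy=f,interpolation=cv2.INTER_CUBIC); print(c.shape)
    cv2.imwrite(n,c)
crop("pics/c_press.png",228,100,338,238,4.3)
crop("pics/c_rack.png",340,160,440,310,4)
crop("pics/c_board.png",140,165,220,260,5)
```

```text
(593, 473, 3)
(600, 400, 3)
(475, 400, 3)
```

View pics/c_press.png

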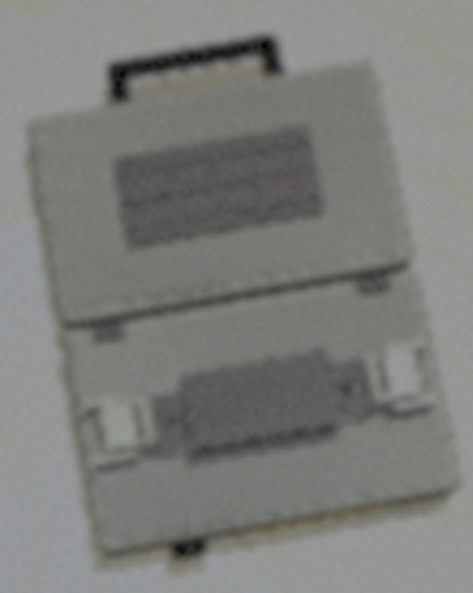

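View pics/c_rack.png

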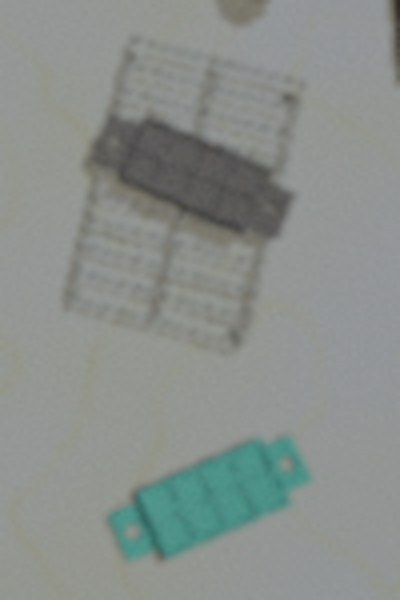

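View pics/c_board.png

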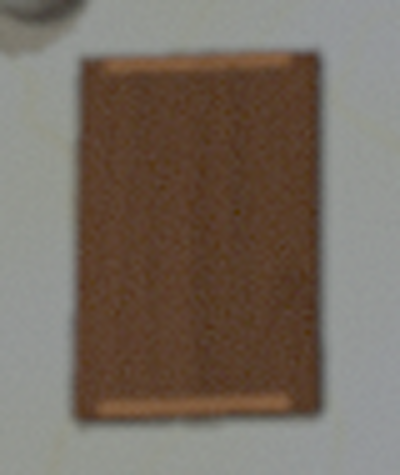

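Three things could be a plate:
- Dark ribbed plate on the wire rack, (388,203): this is the waffle plate. It is dark cast metal with ribs and holed tongues, and it sits on the rack.
- Turquoise ribbed plate on the counter, (391,285): the look-alike, to be left alone.
- Dark smooth plate seated in the press, (290,193): the flat plate.

The enlarged crop confirms the first two. Next I'll average a few frames and fit the poses.

```bash
cat > vis.py <<'E'
import numpy as np, cv2
from scipy.spatial.transform import Rotation as R
from scipy.optimize import minimize
class Cam:
    def __init__(s,c):
        s.K=np.array(c["camera_matrix"]); s.t=np.array(c["xyz"]); s.Rm=R.from_euler("xyz",c["attitude"]).as_matrix()
        W=np.diag([1,-1,-1])@s.Rm.T   # world->cv cam
        s.rvec=cv2.Rodrigues(W)[0]; s.tvec=-W@s.t; s.W=W
    def proj(s,P):
        P=np.atleast_2d(np.asarray(P,float)); return cv2.projectPoints(P,s.rvec,s.tvec,s.K,None)[0].reshape(-1,2)
    def unproj(s,uv,z):
        uv=np.atleast_2d(np.asarray(uv,float)); d=np.c_[uv,np.ones(len(uv))]@np.linalg.inv(s.K).T@s.W
        k=(z-s.t[2])/d[:,2]; return s.t+d*k[:,None]
def box(x0,x1,y0,y1,z0,z1):
    return np.array([[x,y,z] for x in(x0,x1) for y in(y0,y1) for z in(z0,z1)])
PLATE=[box(-.028,.028,-.054,.054,0,.018),box(-.02,.02,.054,.08,0,.005),box(-.02,.02,-.08,-.054,0,.005)]
def pose(P,p,z):
    c,s=np.cos(p[2]),np.sin(p[2]); return P@np.array([[c,s,0],[-s,c,0],[0,0,1]])+[p[0],p[1],z]
def mask(cam,parts,p,z,shape,f,off):
    m=np.zeros(shape,np.uint8)
    for b in parts:
        uv=(cam.proj(pose(b,p,z))-off+0.5)*f-0.5
        h=cv2.convexHull(np.round(uv*16).astype(np.int32)); cv2.fillConvexPoly(m,h,255,cv2.LINE_AA,4)
    return m
E
python3 - <<'E'
from station import robot, grab_frame, get_calibration
import numpy as np, cv2, pickle
from vis import *
np.set_printoptions(precision=4,suppress=True)
d={}
for n in("scene","top"):
    a=np.mean([grab_frame(n).astype(float) for _ in range(6)],0); d[n]=a
    d[n+"_c"]=get_calibration(n)
pickle.dump(d,open("init.pkl","wb"))
for n in("scene","top"):
    cam=Cam(d[n+"_c"]); print(n,"tcp",cam.proj(robot.get_state()["eef_pos"]), "base",cam.proj([0,0,0]))
t=Cam(d["top_c"])
o=np.array([228,100])
print("plate ends approx",t.unproj(np.array([[155,412],[368,380]])/4.3+o,.065))
o=np.array([340,160])
print("waffle block",t.unproj(np.array([[195,176]])/4+o,.035), "rack corners",t.unproj(np.array([[132,38],[303,80],[240,352],[66,308]])/4+o,.02))
o=np.array([140,165])
print("board",t.unproj(np.array([[82,58],[318,55],[322,412],[78,416]])/5+o,.02))
E
```

```text
scene tcp [[425.3603 114.6897]] base [[289.4013 146.6385]]
top tcp [[ 93.3641 316.8524]] base [[280.8798 368.0788]]
plate ends approx [[ 0.5236  0.0436  0.065 ]
 [ 0.5445 -0.1113  0.065 ]]
waffle block [[ 0.4963 -0.3502  0.035 ]] rack corners [[ 0.614  -0.3103  0.02  ]
 [ 0.5764 -0.4464  0.02  ]
 [ 0.3578 -0.3808  0.02  ]
 [ 0.3947 -0.2459  0.02  ]]
board [[0.6031 0.3971 0.02  ]
 [0.6023 0.2425 0.02  ]
 [0.3695 0.236  0.02  ]
 [0.3695 0.3909 0.02  ]]
```

```bash
cat > fit.py <<'E'
from vis import *
import pickle
def prep(img,cam,c,r,f=4):
    u=cam.proj(c)[0]; o=np.maximum(np.round(u-r).astype(int),0); e=np.round(u+r).astype(int)
    g=img.mean(2)[o[1]:e[1],o[0]:e[0]]
    g=cv2.resize(g,None,fx=f,fy=f,interpolation=cv2.INTER_CUBIC); return g,o,f
def score(p,z,views,parts,ring):
    J=0
    for cam,g,o,f in views:
        m=cv2.GaussianBlur(mask(cam,parts,p,z,g.shape,f,o).astype(float)/255,(0,0),0.7*f)
        big=cv2.dilate((m>0.05).astype(np.uint8),np.ones((ring*f*2+1,)*2)).astype(bool)
        # best linear fit g = a+b*m inside region
        x=m[big];y=g[big]; A=np.c_[np.ones_like(x),x]; 
        xm=x-x.mean(); ym=y-y.mean(); J+=-(xm@ym)/np.sqrt((xm@xm)*(ym@ym))*np.sign(-1)
    return J
def fitp(p0,z,views,parts=PLATE,ring=3):
    best=None
    for d in (0,.03,-.03):
        r=minimize(score,np.array(p0)+[0,0,d],args=(z,views,parts,ring),method="Nelder-Mead",
          options=dict(initial_simplex=np.array(p0)+np.array([[0,0,d],[.008,0,d],[0,.008,d],[0,0,d+.06]]),xatol=5e-5,fatol=1e-6))
        if best is None or r.fun<best.fun: best=r
    return best.x,best.fun
E
python3 - <<'E'
from fit import *
np.set_printoptions(precision=4,suppress=True)
d=pickle.load(open("init.pkl","rb")); T=Cam(d["top_c"]);S=Cam(d["scene_c"])
for name,p0,z in(("flat",[.534,-.034,.13],.062),("waffle",[.496,-.35,-.27],.02)):
    for lab,cams in(("top",["top"]),("scene",["scene"]),("both",["top","scene"])):
        v=[]
        for n in cams:
            cam={"top":T,"scene":S}[n]; g,o,f=prep(d[n],cam,[p0[0],p0[1],z],45); v.append((cam,g,o,f))
        print(name,lab,*fitp(p0,z,v))
E
```

```text
flat top [ 0.5251 -0.0323  0.1733] -0.8676585182634372
flat scene [ 0.5376 -0.0306  0.1591] -0.8198362060584881
flat both [ 0.5275 -0.0323  0.1738] -1.5395905467394337
waffle top [ 0.4985 -0.3484 -0.4379] -0.9254811182905578
waffle scene [ 0.5033 -0.3468 -0.5026] -0.8615483291899727
waffle both [ 0.4998 -0.3483 -0.4626] -1.7617639410064907
```

```bash
cat > ov.py <<'E'
from fit import *
def overlay(img,cam,items,c,r,f,fn,gam=.5):
    u=cam.proj(c)[0]; o=np.maximum(np.round(u-r).astype(int),0); e=np.round(u+r).astype(int)
    g=img[o[1]:e[1],o[0]:e[0]]; g=g/np.percentile(g,99.5); g=(255*np.clip(g,0,1)**gam).astype(np.uint8)[:,:,::-1]
    g=cv2.resize(g,None,fx=f,fy=f,interpolation=cv2.INTER_CUBIC)
    for pts,col in items:
        uv=(cam.proj(pts)-o+.5)*f-.5
        cv2.polylines(g,[np.round(uv*16).astype(np.int32)],True,col,1,cv2.LINE_AA,4)
    if fn: cv2.imwrite(fn,g)
    return g
def rect(hx,hy,z,p,z0=0,cx=0,cy=0):
    return pose(np.array([[cx-hx,cy-hy,z],[cx+hx,cy-hy,z],[cx+hx,cy+hy,z],[cx-hx,cy+hy,z]]),p,z0)
def plate_items(p,z,col=(0,255,255),col2=(0,255,0)):
    return [(rect(.028,.054,.018,p,z),col),(rect(.02,.013,.005,p,z,0,.067),col2),(rect(.02,.013,.005,p,z,0,-.067),col2),(rect(.028,.054,0,p,z),(255,0,255))]
E
python3 - <<'E'
from ov import *
d=pickle.load(open("init.pkl","rb")); T=Cam(d["top_c"]);S=Cam(d["scene_c"])
pf=[.53,-.0323,.165]; pw=[.4998,-.3483,-.45]
out=[]
for n,cam in(("top",T),("scene",S)):
    a=overlay(d[n],cam,plate_items(pf,.062),[*pf[:2],.07],32,6,None)
    b=overlay(d[n],cam,plate_items(pw,.02),[*pw[:2],.03],32,6,None)
    out.append(np.hstack([a,b]))
cv2.imwrite("pics/ov1.png",cv2.resize(np.vstack(out),(600,600)) if 0 else out[0]); cv2.imwrite("pics/ov2.png",out[1]); print(out[0].shape)
E
```

```text
(384, 768, 3)
```

View pics/ov1.png

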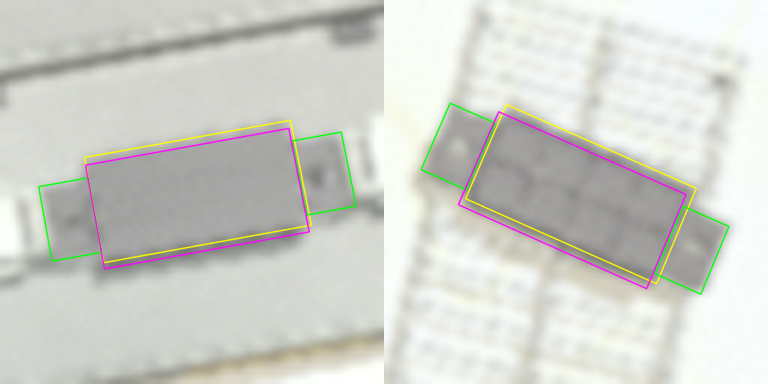

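View pics/ov2.png

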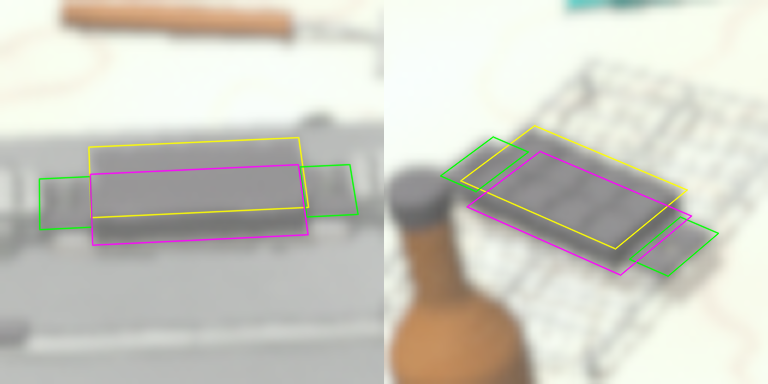

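```bash
cat > edge.py <<'E'
from ov import *
from scipy.optimize import least_squares
from scipy.ndimage import map_coordinates, gaussian_filter1d
def measure(img,cam,p,z,edges,rng=3.0,n=25):
    """edges: (A,B,sign): sign=+1 brighter on the outside (outward=normal away from object origin)"""
    g=img.mean(2); rows=[]
    for k,(A,B,sg) in enumerate(edges):
        t=np.linspace(.08,.92,n)[:,None]; P=np.array(A)*(1-t)+np.array(B)*t
        uv=cam.proj(pose(P,p,z)); c=cam.proj(pose(np.array([[0,0,A[2]]]),p,z))[0]
        d=uv[-1]-uv[0]; d/=np.linalg.norm(d); nn=np.array([-d[1],d[0]]); 
        if nn@(uv.mean(0)-c)<0: nn=-nn
        s=np.arange(-rng-1.5,rng+1.51,.1)
        X=uv[:,None,:]+s[None,:,None]*nn
        prof=map_coordinates(g,[X[...,1],X[...,0]],order=3,mode="nearest")
        # smooth along the edge
        prof=cv2.GaussianBlur(prof,(1,5),0,sigmaX=.01,sigmaY=1.5)
        gr=gaussian_filter1d(prof,5,axis=1,order=1)*sg
        ok=np.abs(s)<=rng; j=np.argmax(np.where(ok,gr,-1e9),1)
        for i in range(n):
            if 0<j[i]<len(s)-1 and gr[i,j[i]]>0.15:
                a,b,c2=gr[i,j[i]-1:j[i]+2]; off=s[j[i]]+.1*.5*(a-c2)/(a-2*b+c2+1e-12)
                if abs(off)<rng: rows.append((k,P[i],uv[i]+off*nn,nn,off))
    return rows
def efit(imgcams,p0,z,edges,rng=3.0,it=6,verbose=True):
    p=np.array(p0,float)
    for _ in range(it):
        R_=[(cam,measure(img,cam,p,z,edges[i] if isinstance(edges,dict) else edges,rng)) for i,(img,cam) in enumerate(imgcams)]
        def res(q):
            o=[]
            for cam,rows in R_:
                P=np.array([r[1] for r in rows]); M=np.array([r[2] for r in rows]); N=np.array([r[3] for r in rows])
                o.append(((cam.proj(pose(P,q,z))-M)*N).sum(1))
            return np.concatenate(o)
        s=least_squares(res,p,loss="soft_l1",f_scale=.3,x_scale=[.01,.01,.1]); p=s.x
    if verbose:
        for cam,rows in R_:
            ks=np.array([r[0] for r in rows]); P=np.array([r[1] for r in rows]); M=np.array([r[2] for r in rows]); N=np.array([r[3] for r in rows])
            e=((M-cam.proj(pose(P,p,z)))*N).sum(1)
            print("   edge: n, med res px, mad:",[(int(k),int((ks==k).sum()),round(float(np.median(e[ks==k])),2),round(float(np.median(abs(e[ks==k]-np.median(e[ks==k])))),2)) for k in np.unique(ks)])
    return p
E
python3 - <<'E'
from edge import *
np.set_printoptions(precision=4,suppress=True)
d=pickle.load(open("init.pkl","rb")); T=Cam(d["top_c"]);S=Cam(d["scene_c"])
h=.05
press=[([-.085,-.135,h],[-.085,.135,h],1),([-.085,.135,h],[.08,.135,h],1),([-.085,-.135,h],[.08,-.135,h],1)]
print("press top",efit([(d["top"],T)],[.53,-.032,.17],0,press))
b=.02
board=[([-.12,-.08,b],[.12,-.08,b],1),([-.12,.08,b],[.12,.08,b],1),([.12,-.08,b],[.12,.08,b],1),([-.12,-.08,b],[-.12,.08,b],1)]
print("board top",efit([(d["top"],T)],[.486,.317,.02],0,board)); print("board scene",efit([(d["scene"],S)],[.486,.317,.02],0,board))
far=[([.028,-.054,.018],[.028,.054,.018],1),([-.028,-.054,.018],[.028,-.054,.018],1),([-.028,.054,.018],[.028,.054,.018],1),
 ([-.02,.08,.005],[.02,.08,.005],1),([-.02,-.08,.005],[.02,-.08,.005],1)]
print("flat top",efit([(d["top"],T)],[.53,-.032,.17],.062,far[:3],2.))
print("waffle top",efit([(d["top"],T)],[.4985,-.3484,-.44],.02,far,2.5))
far2=far+[([-.028,-.054,.018],[-.028,.054,.018],1)]
print("flat scene",efit([(d["scene"],S)],[.532,-.031,.165],.062,[far2[5],*far2[1:3]],2.))
print("waffle scene",efit([(d["scene"],S)],[.5033,-.3468,-.45],.02,[far2[5],*far2[1:5]],2.5))
E
```

```text
Traceback (most recent call last):
  File "edge.py", line 27, in efit
    R_=[(cam,measure(img,cam,p,z,edges[i] if isinstance(edges,dict) else edges,rng)) for i,(img,cam) in enumerate(imgcams)]
             ~~~~~~~^^^^^^^^^^^^^^^^^^^^^^^^^^^^^^^^^^^^^^^^^^^^^^^^^^^^^^^^^^^^^^^
  File "edge.py", line 16, in measure
    prof=cv2.GaussianBlur(prof,(1,5),0,sigmaX=.01,sigmaY=1.5)
cv2.error: OpenCV(4.12.0) :-1: error: (-5:Bad argument) in function 'GaussianBlur'
> Overload resolution failed:
>  - argument for GaussianBlur() given by name ('sigmaX') and position (3)
>  - argument for GaussianBlur() given by name ('sigmaX') and position (3)
```

```bash
sed -i 's/prof=cv2.GaussianBlur.*/prof=gaussian_filter1d(prof,1.5,axis=0)/' edge.py
cat > m1.py <<'E'
from edge import *
np.set_printoptions(precision=4,suppress=True)
d=pickle.load(open("init.pkl","rb")); T=Cam(d["top_c"]);S=Cam(d["scene_c"])
h=.05
press=[([-.085,-.135,h],[-.085,.135,h],1),([-.085,.135,h],[.08,.135,h],1),([-.085,-.135,h],[.08,-.135,h],1)]
print("press top",efit([(d["top"],T)],[.53,-.032,.17],0,press))
b=.02
board=[([-.12,-.08,b],[.12,-.08,b],1),([-.12,.08,b],[.12,.08,b],1),([.12,-.08,b],[.12,.08,b],1),([-.12,-.08,b],[-.12,.08,b],1)]
print("board top",efit([(d["top"],T)],[.486,.317,.02],0,board)); print("board scene",efit([(d["scene"],S)],[.486,.317,.02],0,board))
far=[([.028,-.054,.018],[.028,.054,.018],1),([-.028,-.054,.018],[.028,-.054,.018],1),([-.028,.054,.018],[.028,.054,.018],1),
 ([-.02,.08,.005],[.02,.08,.005],1),([-.02,-.08,.005],[.02,-.08,.005],1)]
print("flat top",efit([(d["top"],T)],[.53,-.032,.17],.062,far[:3],2.))
print("waffle top",efit([(d["top"],T)],[.4985,-.3484,-.44],.02,far,2.5))
far2=far+[([-.028,-.054,.018],[-.028,.054,.018],1)]
print("flat scene",efit([(d["scene"],S)],[.532,-.031,.165],.062,[far2[0],*far2[1:3]],2.))
print("waffle scene",efit([(d["scene"],S)],[.5033,-.3468,-.45],.02,[far2[5],*far2[1:5]],2.5))
E
python3 m1.py
```

```text
edge: n, med res px, mad: [(0, 25, 0.01, 0.19), (1, 25, 0.53, 0.08), (2, 25, 0.65, 0.06)]
press top [ 0.5157 -0.0318  0.1638]
   edge: n, med res px, mad: [(0, 25, 0.05, 0.04), (1, 25, 0.04, 0.08), (2, 25, 0.39, 0.07), (3, 25, 0.32, 0.11)]
board top [0.4862 0.3188 0.0186]
   edge: n, med res px, mad: [(0, 25, 0.14, 0.02), (1, 25, 0.13, 0.04), (2, 25, 1.68, 0.25), (3, 25, 0.64, 0.03)]
board scene [0.4974 0.3183 0.0179]
   edge: n, med res px, mad: [(0, 25, 0.01, 0.16), (1, 8, 1.49, 0.28), (2, 21, 0.22, 0.08)]
flat top [ 0.5294 -0.028   0.1531]
   edge: n, med res px, mad: [(0, 25, 0.01, 0.18), (1, 22, 0.27, 0.36), (2, 22, 0.77, 0.12), (3, 25, -0.01, 0.1), (4, 25, 0.27, 0.04)]
waffle top [ 0.5    -0.3484 -0.4545]Traceback (most recent call last):
  File "m1.py", line 15, in <module>
    print("flat scene",efit([(d["scene"],S)],[.532,-.031,.165],.062,[far2[0],*far2[1:3]],2.))
                       ~~~~^^^^^^^^^^^^^^^^^^^^^^^^^^^^^^^^^^^^^^^^^^^^^^^^^^^^^^^^^^^^^^^^^
  File "edge.py", line 34, in efit
    s=least_squares(res,p,loss="soft_l1",f_scale=.3,x_scale=[.01,.01,.1]); p=s.x
    r
[... 223 characters left out ...]
)
             ~~~~~~~~~~~~~~~~^^^^^^^^^^^^^^^^^
    return np.atleast_1d(self.fun(x))
                         ~~~~~~~~^^^
    return self.f(x, *self.args, **self.kwargs)
           ~~~~~~^^^^^^^^^^^^^^^^^^^^^^^^^^^^^^
  File "edge.py", line 32, in res
    o.append(((cam.proj(pose(P,q,z))-M)*N).sum(1))
                        ~~~~^^^^^^^
  File "vis.py", line 18, in pose
    c,s=np.cos(p[2]),np.sin(p[2]); return P@np.array([[c,s,0],[-s,c,0],[0,0,1]])+[p[0],p[1],z]
                                          ~^~~~~~~~~~~~~~~~~~~~~~~~~~~~~~~~~~~~~
ValueError: matmul: Input operand 1 has a mismatch in its core dimension 0, with gufunc signature (n?,k),(k,m?)->(n?,m?) (size 3 is different from 0)
```

Run:
```python
from edge import *
np.set_printoptions(precision=4,suppress=True)
d=pickle.load(open("init.pkl","rb")); T=Cam(d["top_c"]);S=Cam(d["scene_c"])
def line(cam,img,p,A,B,sg,rng=4,z0=0):
    rows=measure(img,cam,p,z0,[(A,B,sg)],rng,40)
    if len(rows)<10: return None
    M=np.array([r[2] for r in rows]); off=np.array([r[4] for r in rows])
    W=cam.unproj(M,z0+A[2])[:,:2]
    # to object frame
    c,s=np.cos(p[2]),np.sin(p[2]); Q=(W-p[:2])@np.array([[c,-s],[s,c]])
    dx=abs(A[0]-B[0])>abs(A[1]-B[1]); u,v=(Q[:,0],Q[:,1]) if dx else (Q[:,1],Q[:,0])
    for _ in range(4):
        k=np.polyfit(u,v,1); r=v-np.polyval(k,u); m=abs(r)<max(2.5*np.median(abs(r)),3e-4); u,v=u[m],v[m]
    yaw=p[2]+ (k[0] if dx else -k[0])
    return len(u),"offset mm %.2f"%(1e3*np.polyval(k,0 if not dx else np.mean(u))),"yaw %.4f"%yaw,"rms mm %.2f"%(1e3*np.std(r))
p=np.array([.53,-.032,.17])
for n,cam in(("top",T),("scene",S)):
    img=d[n]
    for nm,A,B in(("front z0",[-.085,-.12,0],[-.085,.12,0]),("front z50",[-.085,-.12,.05],[-.085,.12,.05]),("rear z57",[.295,-.12,.057],[.295,.12,.057]),
      ("left50",[-.08,.135,.05],[.07,.135,.05]),("right50",[-.08,-.135,.05],[.07,-.135,.05])):
        print(n,nm,line(cam,img,p,A,B,1))
    for nm,A,B in(("far",[.028,-.05,.018],[.028,.05,.018]),("near",[-.028,-.05,.018],[-.028,.05,.018]),("near z0",[-.028,-.05,.0],[-.028,.05,.0]),("L",[-.026,.054,.018],[.026,.054,.018]),("R",[-.026,-.054,.018],[.026,-.054,.018]),
       ("Ltip",[-.018,.08,.005],[.018,.08,.005]),("Rtip",[-.018,-.08,.005],[.018,-.08,.005])):
        print(n,"flat",nm,line(cam,img,p,A,B,1,2,.062))
        print(n,"waffle",nm,line(cam,img,np.array([.4995,-.3484,-.454]),A,B,1,2,.02))
```

```text
top front z0 (33, 'offset mm -93.46', 'yaw 0.1679', 'rms mm 0.62')
top front z50 (17, 'offset mm -90.51', 'yaw 0.1638', 'rms mm 0.16')
top rear z57 (13, 'offset mm 281.27', 'yaw 0.1695', 'rms mm 0.06')
top left50 (26, 'offset mm 139.30', 'yaw 0.1783', 'rms mm 0.14')
top right50 (38, 'offset mm -134.52', 'yaw 0.1693', 'rms mm 0.14')
top flat far (30, 'offset mm 27.99', 'yaw 0.1698', 'rms mm 0.22')
top waffle far (30, 'offset mm 28.39', 'yaw -0.4341', 'rms mm 0.32')
top flat near None
top waffle near (31, 'offset mm -32.13', 'yaw -0.4578', 'rms mm 0.32')
top flat near z0 None
top waffle near z0 (39, 'offset mm -27.52', 'yaw -0.4541', 'rms mm 0.40')
top flat L (20, 'offset mm 58.86', 'yaw 0.1378', 'rms mm 0.31')
top waffle L (40, 'offset mm 56.31', 'yaw -0.4916', 'rms mm 0.65')
top flat R (14, 'offset mm -55.69', 'yaw 0.2684', 'rms mm 0.53')
top waffle R (20, 'offset mm -54.98', 'yaw -0.4273', 'rms mm 0.58')
top flat Ltip (26, 'offset mm 79.11', 'yaw 0.1512', 'rms mm 0.11')
top waffle Ltip (29, 'offset mm 80.31', 'yaw -0.5166', 'rms mm 0.22')
top flat Rtip (40, 'offset mm -80.28', 'yaw 
[... 529 characters left out ...]

scene flat near None
scene waffle near (40, 'offset mm -25.99', 'yaw -0.4487', 'rms mm 0.71')
scene flat near z0 (6, 'offset mm -37.72', 'yaw -0.0418', 'rms mm 0.14')
scene waffle near z0 None
scene flat L (20, 'offset mm 54.89', 'yaw 0.3109', 'rms mm 0.12')
scene waffle L None
scene flat R (26, 'offset mm -51.78', 'yaw 0.3400', 'rms mm 0.29')
scene waffle R (16, 'offset mm -56.43', 'yaw -0.4253', 'rms mm 0.09')
scene flat Ltip (35, 'offset mm 79.69', 'yaw 0.1799', 'rms mm 0.07')
scene waffle Ltip (35, 'offset mm 81.50', 'yaw -0.4490', 'rms mm 0.28')
scene flat Rtip (40, 'offset mm -80.10', 'yaw 0.1257', 'rms mm 0.31')
scene waffle Rtip (40, 'offset mm -81.71', 'yaw -0.4651', 'rms mm 0.35')
```

Fitted poses from the two cameras:
- **Press and flat plate:** about (0.530, -0.032), yaw 0.168.
- **Waffle plate:** about (0.500, -0.3486), yaw -0.452.
- **Board:** about (0.487, 0.319), yaw 0.018.

Before moving I'll check reach and how close the bystanders are.

```bash
cat > cfg.py <<'E'
import numpy as np
PY=.168; PB=np.array([.53,-.032])+(-.0004)*np.array([-np.sin(.168),np.cos(.168)])
WY=-.452; WP=np.array([.4999,-.3486])
BP=np.array([.487,.3187]); BYAW=.0186
E
python3 - <<'E'
from edge import *; from cfg import *; from station import robot
np.set_printoptions(precision=3,suppress=True)
d=pickle.load(open("init.pkl","rb")); T=Cam(d["top_c"]);S=Cam(d["scene_c"])
print("scene bases mug,oil,jar,salt",S.unproj([[392,290],[158,275],[430,272],[130,256]],0)[:,:2])
print("top: mug,jar rim, salt top", T.unproj([[176,134]],.09)[:,:2],T.unproj([[142,155]],.09)[:,:2],T.unproj([[411,144]],.115)[:,:2],T.unproj([[388,109]],.23)[:,:2])
print(robot.get_state()["t"],PB)
for nm,p,o in(("press",[*PB,.2],PY),("press low",[*PB,.075],PY),("board",[*BP,.2],BYAW+np.pi/2),("board low",[*BP,.045],BYAW+np.pi/2),("boardB",[*BP,.2],BYAW-np.pi/2),("waf",[*WP,.2],WY),("waf low",[*WP,.04],WY)):
    print(nm,robot.inverse_kinematics(p,[np.pi,0,o]))
E
```

```text
scene bases mug,oil,jar,salt [[ 0.735  0.33 ]
 [ 0.737 -0.318]
 [ 0.659  0.446]
 [ 0.672 -0.423]]
top: mug,jar rim, salt top [[0.722 0.318]] [[0.655 0.422]] [[ 0.666 -0.408]] [[ 0.731 -0.312]]
0.7 [ 0.53  -0.032]
press [-0.061  0.332 -0.019  1.22   0.     1.342]
press low [-0.061  0.449 -0.199  0.922  0.     1.342]
board [0.579 0.431 0.128 1.268 0.    0.561]
board low [ 0.579  0.57  -0.082  0.919  0.     0.561]
boardB [ 0.579  0.431  0.128  1.268  0.    -2.581]
waf [-0.609  0.485  0.214  1.3    0.     1.414]
waf low [-0.609  0.621 -0.002  0.947  0.     1.414]
```

Run:
```python
from station import robot, grab_frame
from cfg import *; import cv2
np.set_printoptions(precision=4,suppress=True)
robot.move_ptp([*PB,.16],[np.pi,0,PY]); 
robot.grip(.070)
s=robot.get_state(); print(s["t"],s["eef_pos"],s["tcp_rot"],s["ft_force"],s["finger_gap"])
robot.move_l([*PB,.105],vel=.15)
s0=robot.get_state()
hit=robot.move_l([*PB,.060],vel=.04,stop_force=5)
s=robot.get_state(); print(hit,s["t"],s["eef_pos"],s["ft_force"]-s0["ft_force"],s["finger_gap"])
cv2.imwrite("pics/top1.png",grab_frame("top")[:,:,::-1])
```

```text
3.2083 [ 0.5301 -0.0319  0.1601] [-3.1416 -0.0001  0.1689] [-0.1045  0.197   0.4296] 0.07003088033331384
True 4.6 [ 0.5297 -0.0324  0.0673] [-1.5914 -0.1876  5.1441] 0.06982459634639876
```

The fingertips touched the deck at TCP z = 0.0673, so they stand about 17 mm ahead of the TCP at this opening. I'll raise the tool to a height for gripping, close gently, and check how well it is centred.

Run:
```python
from station import robot, grab_frame
from cfg import *; import cv2
np.set_printoptions(precision=4,suppress=True)
robot.move_l([*PB,.085],vel=.06)
s0=robot.get_state(); print(s0["t"],s0["ft_force"])
robot.grip(.05,20)
s=robot.get_state(); print(s["t"],s["eef_pos"],s["tcp_rot"][2],s["ft_force"]-s0["ft_force"],s["ft_torque"]-s0["ft_torque"],s["finger_gap"])
cv2.imwrite("pics/top2.png",grab_frame("top")[:,:,::-1]); 
im=grab_frame("scene")[150:330,180:360,::-1]; cv2.imwrite("pics/scene2.png",cv2.resize(np.clip(255*(im/255.)**.6,0,255).astype(np.uint8),None,fx=3.3,fy=3.3,interpolation=cv2.INTER_CUBIC))
```

```text
5.1083 [-0.6464  0.091  -0.4131]
5.3833 [ 0.53   -0.0324  0.085 ] 0.16798460733670062 [0.2653 0.3749 2.4362] [0.0392 0.0366 0.059 ] 0.055286363552711625
```

View pics/scene2.png

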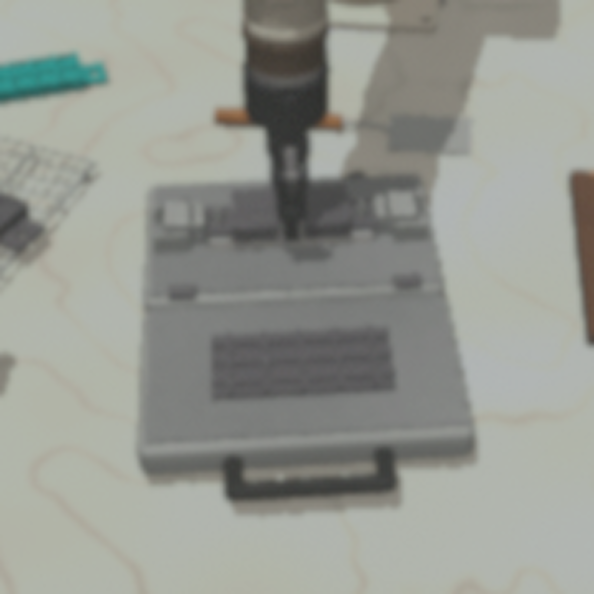

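The gap is 55.3 mm and the lateral force is below 0.5 N, so the plate is gripped and centred; the finger sits midway between the two catches. I'll grip firmly and pull straight up.

Run:
```python
from station import robot, grab_frame
from cfg import *; import cv2, pickle
np.set_printoptions(precision=4,suppress=True)
robot.grip(.045,90)
s0=robot.get_state(); print(s0["t"],s0["eef_pos"],s0["ft_force"],s0["finger_gap"])
p=s0["eef_pos"][:2]
p=PB
robot.move_l([*p,.110],vel=.04)
s=robot.get_state(); print(s["t"],s["eef_pos"],s["ft_force"],s["finger_gap"])
robot.move_l([*p,.160],vel=.15); robot.wait(.1)
s=robot.get_state(); print(s["t"],s["eef_pos"],s["ft_force"],s["ft_torque"],s["finger_gap"])
pickle.dump({n:np.mean([grab_frame(n).astype(float) for _ in range(3)],0) for n in("top","scene")},open("flat_up.pkl","wb"))
d=pickle.load(open("flat_up.pkl","rb"))
out=[]
for n,(x,y) in(("top",(228,140)),("scene",(200,150))):
    im=d[n][y:y+110,x:x+120,::-1]; out.append(cv2.resize(np.clip(255*(im/255.)**.6,0,255).astype(np.uint8),None,fx=3.3,fy=3.3,interpolation=cv2.INTER_CUBIC))
cv2.imwrite("pics/up.png",np.hstack(out))
```

```text
5.7 [ 0.5305 -0.0324  0.0855] [-1.0852  0.1365  4.9575] 0.05430904992577857
6.475 [ 0.5298 -0.0324  0.1101] [ 0.4017  0.3555 -3.2523] 0.053943210055341105
7.0583 [ 0.529  -0.0323  0.1586] [ 0.1817  0.5261 -2.9763] [-0.0138  0.0179  0.0594] 0.053879755399487875
```

View pics/up.png

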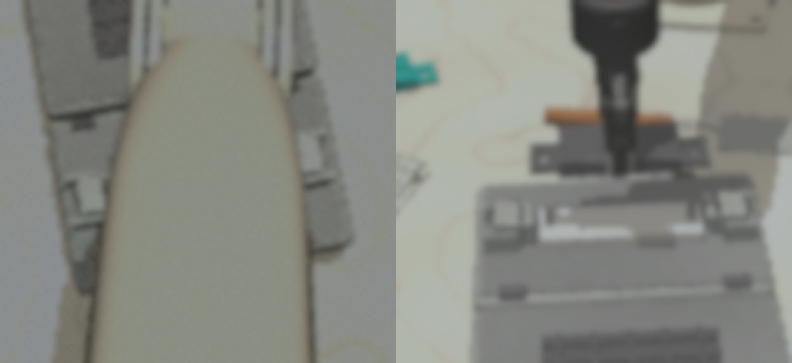

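The flat plate is out: it hangs level in the scene view, and the wrist reads about 3 N of weight. Next I'll lay it on the board, with its long axis along the board's long side.

Run:
```python
from station import robot, grab_frame
from cfg import *; import cv2, pickle
np.set_printoptions(precision=4,suppress=True)
o=[np.pi,0,BYAW+np.pi/2]
robot.move_ptp([*BP,.12],o)
s=robot.get_state(); print(s["t"],s["eef_pos"],s["ft_force"],s["finger_gap"])
robot.move_l([*BP,.060],vel=.12)
s0=robot.get_state()
hit=robot.move_l([*BP,.036],vel=.03,stop_force=3)
s=robot.get_state(); print(hit,s["t"],s["eef_pos"],s["ft_force"]-s0["ft_force"],s["finger_gap"])
```

```text
8.6917 [0.4875 0.3178 0.1201] [ 0.1905  0.08   -2.2098] 0.05379866366995676
True 9.925 [0.487  0.3188 0.0436] [-1.5272  0.3244  6.5443] 0.054081740671075115
```

Run:
```python
from station import robot, grab_frame
from cfg import *; import cv2, pickle
np.set_printoptions(precision=4,suppress=True)
robot.grip(.075)
robot.move_l([*BP,.10],vel=.15)
s=robot.get_state(); print(s["t"],s["eef_pos"],s["ft_force"],s["finger_gap"])
o=[np.pi,0,WY]
robot.move_ptp([.45,-.1,.2],[np.pi,0,-.1])
s=robot.get_state(); print(s["t"])
im=grab_frame("top"); cv2.imwrite("pics/top3.png",im[:,:,::-1])
c=im[150:270,130:250,::-1]; cv2.imwrite("pics/b3.png",cv2.resize(np.clip(255*(c/255.)**.6,0,255).astype(np.uint8),None,fx=4,fy=4,interpolation=cv2.INTER_CUBIC))
```

```text
10.8 [0.4869 0.3186 0.0998] [-0.2202 -0.1508 -0.462 ] 0.075193742331638
12.3917
```

View pics/top3.png

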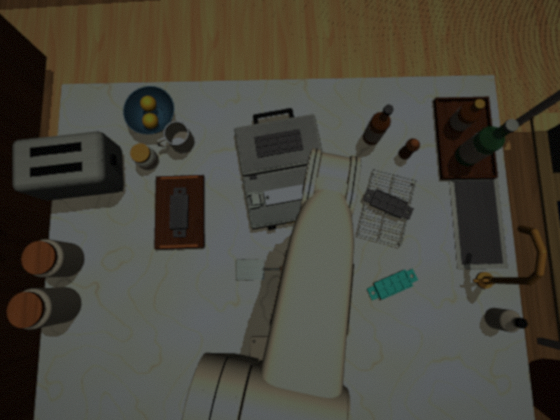

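View pics/b3.png

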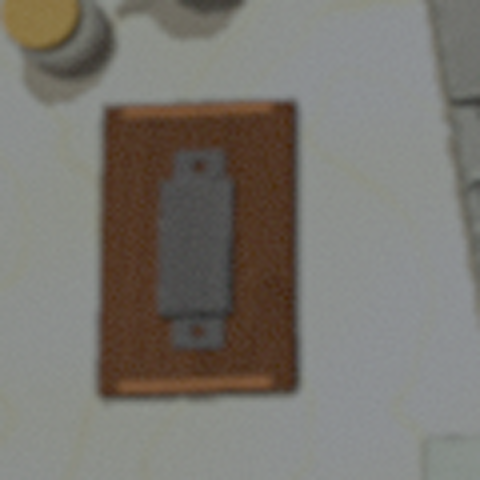

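The top view shows the flat plate lying centred on the board, at about (179,212). From it I'll work out the camera-to-robot offset, then go to the rack.

```bash
cat > line.py <<'E'
from edge import *
def line(cam,img,p,A,B,sg,rng=3,z0=0):
    rows=measure(img,cam,p,z0,[(A,B,sg)],rng,40)
    if len(rows)<10: return None
    M=np.array([r[2] for r in rows]); W=cam.unproj(M,z0+A[2])[:,:2]
    c,s=np.cos(p[2]),np.sin(p[2]); Q=(W-p[:2])@np.array([[c,-s],[s,c]])
    dx=abs(A[0]-B[0])>abs(A[1]-B[1]); u,v=(Q[:,0],Q[:,1]) if dx else (Q[:,1],Q[:,0])
    for _ in range(4):
        k=np.polyfit(u,v,1); r=v-np.polyval(k,u); m=abs(r)<max(2.5*np.median(abs(r)),3e-4); u,v=u[m],v[m]
    yaw=p[2]+ (k[0] if dx else -k[0])
    return len(u),round(1e3*np.polyval(k,0 if not dx else np.mean(u)),2),round(yaw,4),round(1e3*np.std(r),2)
ED={"far":([.028,-.05,.018],[.028,.05,.018]),"near":([-.028,-.05,.018],[-.028,.05,.018]),"far0":([.028,-.05,0],[.028,.05,0]),"near0":([-.028,-.05,.0],[-.028,.05,.0]),
 "Ltip":([-.018,.08,.005],[.018,.08,.005]),"Rtip":([-.018,-.08,.005],[.018,-.08,.005])}
E
python3 - <<'E'
from line import *; from cfg import *; from station import grab_frame,robot
d=pickle.load(open("init.pkl","rb")); T=Cam(d["top_c"]);S=Cam(d["scene_c"])
a={n:np.mean([grab_frame(n).astype(float) for _ in range(3)],0) for n in("top","scene")}
p=np.array([.487,.3188,BYAW+np.pi/2])
for n,cam in(("top",T),("scene",S)):
    for k,(A,B) in ED.items():
        print(n,k,line(cam,a[n],p,A,B,1,2.5,.02))
print(robot.get_state()["t"])
E
```

```text
top far None
top near (11, np.float64(-35.62), np.float64(1.5822), np.float64(0.28))
top far0 None
top near0 (31, np.float64(-32.35), np.float64(1.5507), np.float64(0.25))
top Ltip (23, np.float64(73.06), np.float64(1.6486), np.float64(0.47))
top Rtip None
scene far None
scene near None
scene far0 None
scene near0 (40, np.float64(-31.65), np.float64(1.599), np.float64(0.52))
scene Ltip (40, np.float64(79.12), np.float64(1.7646), np.float64(2.25))
scene Rtip None
12.7417
```

Run:
```python
from line import *; from cfg import *; from station import grab_frame,robot
d=pickle.load(open("init.pkl","rb")); T=Cam(d["top_c"]);S=Cam(d["scene_c"])
a={n:np.mean([grab_frame(n).astype(float) for _ in range(3)],0) for n in("top","scene")}
pickle.dump(a,open("flat_board.pkl","wb"))
p=np.array([.487,.3188,BYAW+np.pi/2])
for n,cam in(("top",T),("scene",S)):
    im=np.repeat(a[n][:,:,2:3],3,2)
    for k,(A,B) in ED.items():
        print(n,k,line(cam,im,p,A,B,-1,2.,.02))
print(robot.get_state()["t"])
```

```text
top far (38, np.float64(27.96), np.float64(1.5816), np.float64(0.53))
top near (29, np.float64(-29.86), np.float64(1.5661), np.float64(0.16))
top far0 (40, np.float64(33.21), np.float64(1.5835), np.float64(0.58))
top near0 (31, np.float64(-25.52), np.float64(1.5655), np.float64(0.16))
top Ltip (27, np.float64(82.38), np.float64(1.5355), np.float64(0.24))
top Rtip (40, np.float64(-78.81), np.float64(1.5538), np.float64(0.24))
scene far (36, np.float64(26.75), np.float64(1.5919), np.float64(0.22))
scene near (40, np.float64(-29.31), np.float64(1.58), np.float64(0.39))
scene far0 (38, np.float64(32.95), np.float64(1.598), np.float64(0.34))
scene near0 (39, np.float64(-24.69), np.float64(1.5877), np.float64(0.4))
scene Ltip (27, np.float64(82.4), np.float64(1.6142), np.float64(0.13))
scene Rtip (40, np.float64(-80.02), np.float64(1.6094), np.float64(0.63))
13.0417
```

The flat plate rests on the board within 2 mm of where it was released, and the camera bias comes to about 1 mm. Now the waffle plate.

```bash
cat >> cfg.py <<'E'
WPR=np.array([.5005,-.3477]); BED=PB+.0009*np.array([-np.sin(PY),np.cos(PY)])
E
python3 - <<'E'
from station import robot, grab_frame
from cfg import *; import cv2, pickle
np.set_printoptions(precision=4,suppress=True)
o=[np.pi,0,WY]
robot.grip(.078)
robot.move_ptp([*WPR,.13],o)
robot.move_l([*WPR,.075],vel=.15)
s0=robot.get_state(); print(s0["t"],s0["eef_pos"],s0["tcp_rot"][2],s0["ft_force"])
hit=robot.move_l([*WPR,.0435],vel=.05,stop_force=5)
s=robot.get_state(); print(hit,s["t"],s["eef_pos"],s["ft_force"]-s0["ft_force"],s["finger_gap"])
im=grab_frame("scene")[130:290,90:250,::-1]; cv2.imwrite("pics/w1.png",cv2.resize(np.clip(255*(im/255.)**.6,0,255).astype(np.uint8),None,fx=3.6,fy=3.6,interpolation=cv2.INTER_CUBIC))
if not hit:
    robot.grip(.05,25)
    s=robot.get_state(); print(s["t"],s["eef_pos"],s["ft_force"]-s0["ft_force"],s["ft_torque"]-s0["ft_torque"],s["finger_gap"])
E
```

```text
14.8 [ 0.5011 -0.3468  0.0758] -0.45037245202614185 [ 0.0269 -0.7586 -0.0281]
False 15.5833 [ 0.5006 -0.3478  0.0435] [0.092  0.2599 1.0374] 0.077647970506857
15.9583 [ 0.501  -0.348   0.0441] [0.8232 0.7291 2.5782] [ 0.0389 -0.0901  0.0116] 0.05550342726279105
```

View pics/w1.png

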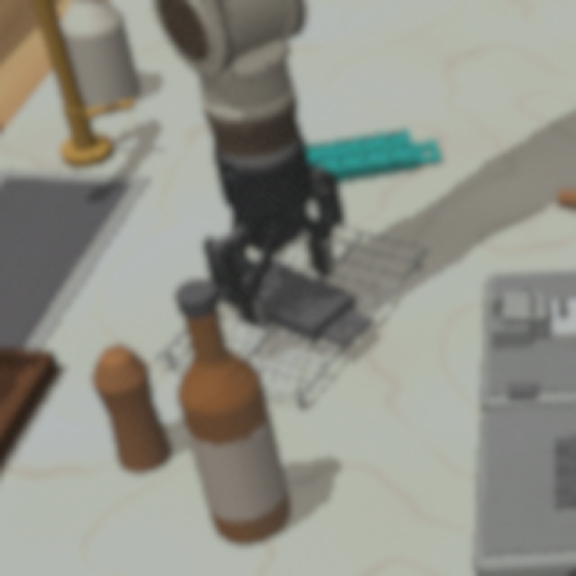

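The fingers straddle the ribbed plate on the rack and close at 55.5 mm, well clear of the bottle. I'll lift it and take it to the same pose above the press where I photographed the flat plate, so the grip offset can be compared directly.

Run:
```python
from station import robot, grab_frame
from cfg import *; import cv2, pickle
np.set_printoptions(precision=4,suppress=True)
robot.grip(.045,90)
p=robot.get_state()["eef_pos"]
robot.move_l([*WPR,.13],vel=.1); 
s=robot.get_state(); print(s["t"],s["eef_pos"],s["ft_force"],s["finger_gap"])
robot.move_ptp([*PB,.160],[np.pi,0,PY]); robot.wait(.1)
s=robot.get_state(); print(s["t"],s["eef_pos"],s["tcp_rot"],s["ft_force"],s["ft_torque"],s["finger_gap"])
w={n:np.mean([grab_frame(n).astype(float) for _ in range(3)],0) for n in("top","scene")}
pickle.dump(w,open("waf_up.pkl","wb"))
d=pickle.load(open("flat_up.pkl","rb"))
out=[]
for q in(d,w):
    x,y=225,165
    im=q["scene"][y:y+75,x:x+100,::-1]; out.append(cv2.resize(np.clip(255*(im/255.)**.6,0,255).astype(np.uint8),None,fx=3.9,fy=3.9,interpolation=cv2.INTER_CUBIC))
cv2.imwrite("pics/cmp.png",np.vstack(out))
```

```text
17.1917 [ 0.4999 -0.3473  0.129 ] [ 0.536  -0.6172 -4.1874] 0.05393381239497147
18.5 [ 0.5302 -0.0338  0.1598] [3.1412 0.0002 0.1655] [-0.3378  0.1663 -3.2327] [-0.0629 -0.0028  0.0195] 0.05398417698751677
```

View pics/cmp.png

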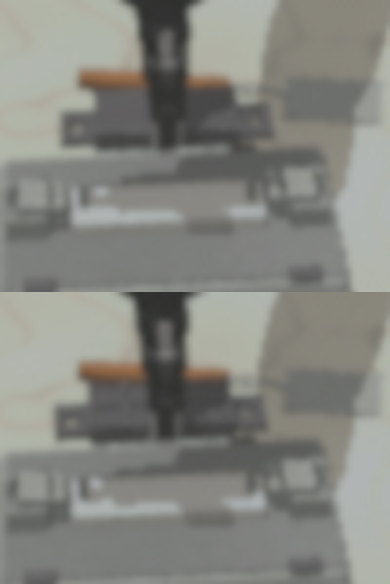

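Run:
```python
from line import *; from cfg import *; from station import grab_frame,robot
np.set_printoptions(precision=4,suppress=True)
d=pickle.load(open("init.pkl","rb")); S=Cam(d["scene_c"])
s=robot.get_state(); print(s["t"],s["eef_pos"],s["tcp_rot"][2])
w=np.mean([grab_frame("scene").astype(float) for _ in range(4)],0); pickle.dump(w,open("waf_up2.pkl","wb"))
s=robot.get_state(); print(s["t"],s["eef_pos"],s["tcp_rot"][2])
f=pickle.load(open("flat_up.pkl","rb"))["scene"]
p=np.array([*PB,PY])
for nm,im in(("flat",f),("waf",w)):
    for k in("Ltip","Rtip"): print(nm,k,line(S,im,p,*ED[k],1,3,.136))
# direct: phase-correlate tongue patches
def patch(im,c,hw,hh): 
    return im.mean(2)[c[1]-hh:c[1]+hh,c[0]-hw:c[0]+hw].astype(np.float32)
for k,P in(("L",[0,.067,.005]),("R",[0,-.067,.005])):
    c=np.round(S.proj(pose(np.array([P]),p,.136))[0]).astype(int); 
    a=f.mean(2).astype(np.float32); b=w.mean(2).astype(np.float32)
    # ECC translation over tongue mask
    tpl=a[c[1]-7:c[1]+8,c[0]-8:c[0]+9]
    W=np.eye(2,3,dtype=np.float32)
    try:
        cc,W=cv2.findTransformECC(tpl,b[c[1]-7:c[1]+8,c[0]-8:c[0]+9],W,cv2.MOTION_TRANSLATION,(3,200,1e-6))
        print(k,c,"shift px",W[:,2],"cc",cc)
    except cv2.error as e: print(k,c,"ecc fail")
# pixels per mm along plate y
q=S.proj(pose(np.array([[0,-.067,.005],[0,.067,.005]]),p,.136)); print("px/mm",np.linalg.norm(q[1]-q[0])/134, (q[1]-q[0]))
```

```text
18.8 [ 0.5301 -0.033   0.1599] 0.166852000230848
19.0 [ 0.5301 -0.0325  0.16  ] 0.167780123093493
flat Ltip (35, np.float64(79.93), np.float64(0.1702), np.float64(0.13))
flat Rtip (40, np.float64(-78.83), np.float64(0.1572), np.float64(0.06))
waf Ltip (40, np.float64(76.03), np.float64(0.1734), np.float64(0.15))
waf Rtip (40, np.float64(-83.01), np.float64(0.1719), np.float64(0.06))
L [290 195] shift px [-0.9818  0.1226] cc 0.9796940338403647
R [244 197] shift px [-1.0822  0.3467] cc 0.9463964567947014
px/mm 0.34013317953446043 [45.5312 -2.0621]
```

In the hand the waffle plate sits about 3 to 4 mm further toward -y than the flat plate did. I'll shift the tool to cancel that and measure again against the flat-plate picture.

```bash
cat > cmpw.py <<'E'
from line import *; from cfg import *; from station import grab_frame,robot
np.set_printoptions(precision=4,suppress=True)
d=pickle.load(open("init.pkl","rb")); S=Cam(d["scene_c"])
f=pickle.load(open("flat_up.pkl","rb"))["scene"]
p=np.array([*PB,PY]); YV=np.array([-np.sin(PY),np.cos(PY)]); XV=np.array([np.cos(PY),np.sin(PY)])
def compare(w):
    r={}
    for k in("Ltip","Rtip"):
        a=line(S,f,p,*ED[k],1,3,.136); b=line(S,w,p,*ED[k],1,3,.136); r[k]=(round(b[1]-a[1],2),a[0],b[0]) if a and b else None
    for k,P in(("L",[0,.067,.005]),("R",[0,-.067,.005])):
        c=np.round(S.proj(pose(np.array([P]),p,.136))[0]).astype(int); W=np.eye(2,3,dtype=np.float32)
        a=f.mean(2).astype(np.float32); b=w.mean(2).astype(np.float32); sl=(slice(c[1]-7,c[1]+8),slice(c[0]-9,c[0]+10))
        try: cc,W=cv2.findTransformECC(a[sl],b[sl],W,cv2.MOTION_TRANSLATION,(3,200,1e-6)); r[k]=(W[:,2]/.340,round(float(cc),3))
        except cv2.error: r[k]=None
    return r
E
python3 - <<'E'
from cmpw import *
robot.move_l([*(PB+.0033*YV),.160],rot=[np.pi,0,PY],vel=.05); robot.wait(.5)
s=robot.get_state(); print(s["t"],s["eef_pos"],((s["eef_pos"][:2]-PB)@YV)*1e3,s["tcp_rot"][2])
w=np.mean([grab_frame("scene").astype(float) for _ in range(6)],0); pickle.dump(w,open("waf_up3.pkl","wb"))
print(compare(w)); s=robot.get_state(); print(s["t"],s["eef_pos"])
out=[]
for im in(f,w):
    im=im[165:225,225:325,::-1]; out.append(cv2.resize(np.clip(255*(im/255.)**.6,0,255).astype(np.uint8),None,fx=4.8,fy=4.8,interpolation=cv2.INTER_CUBIC))
cv2.imwrite("pics/cmp2.png",np.vstack(out))
E
```

```text
19.75 [ 0.5295 -0.0292  0.16  ] 3.2502563334275867 0.167919506941123
{'Ltip': (np.float64(-0.27), 35, 40), 'Rtip': (np.float64(-0.85), 40, 40), 'L': (array([0.1061, 0.385 ], dtype=float32), 0.984), 'R': (array([-0.1261,  0.7888], dtype=float32), 0.974)}
20.05 [ 0.5295 -0.0292  0.16  ]
```

View pics/cmp2.png

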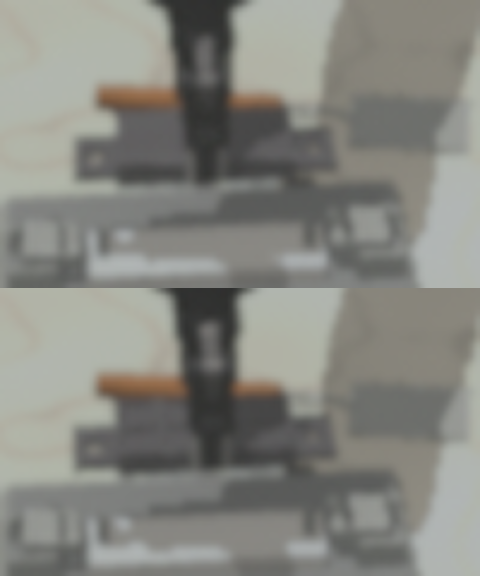

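The offset is now within about 0.5 mm, with 0.25 mm more to add. I'll lower it onto the pins slowly with a force stop; a stop near TCP z = 0.101 means it is on the rollers, and one near 0.108 means it is on the pin tops.

Run:
```python
from cmpw import *
t=PB+.0035*YV
robot.move_l([*t,.113],vel=.08); robot.wait(.2)
s0=robot.get_state(); print(s0["t"],s0["eef_pos"],s0["ft_force"],s0["ft_torque"])
hit=robot.move_l([*t,.096],vel=.025,stop_force=2.5)
s=robot.get_state(); print(hit,s["t"],s["eef_pos"],s["ft_force"]-s0["ft_force"],s["ft_torque"]-s0["ft_torque"],s["finger_gap"])
w=grab_frame("scene")
im=w[165:245,220:340,::-1]; cv2.imwrite("pics/ins1.png",cv2.resize(np.clip(255*(im/255.)**.6,0,255).astype(np.uint8),None,fx=5,fy=5,interpolation=cv2.INTER_CUBIC))
```

```text
20.9917 [ 0.53   -0.029   0.1137] [ 0.9118 -0.4461 -4.1501] [-0.0217  0.0163  0.0128]
True 21.5 [ 0.5295 -0.029   0.1006] [1.5172 0.7982 5.4764] [-0.0508 -0.3886 -0.0445] 0.05353036052577492
```

View pics/ins1.png

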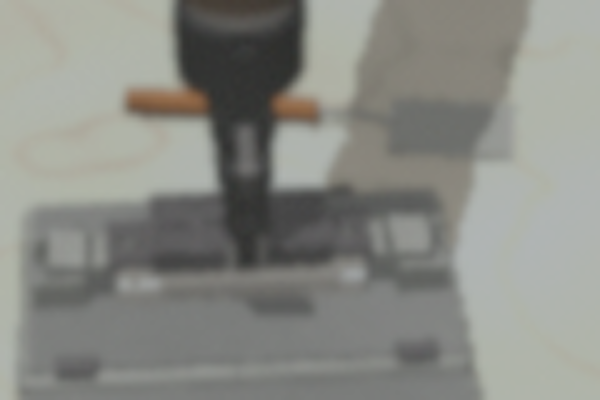

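It stopped at TCP z = 0.1006, so the underside is about 14.5 mm above the bed: the holes are over the pins and the tongues rest on the rollers. Now I'll press it past the catches.

Run:
```python
from cmpw import *
t=PB+.0035*YV
hit=robot.move_l([*t,.0835],vel=.03,stop_force=22)
s=robot.get_state(); print(hit,s["t"],s["eef_pos"],s["tcp_rot"],s["ft_force"],s["ft_torque"],s["finger_gap"])
w=grab_frame("scene")
im=w[165:245,220:340,::-1]; cv2.imwrite("pics/ins2.png",cv2.resize(np.clip(255*(im/255.)**.6,0,255).astype(np.uint8),None,fx=5,fy=5,interpolation=cv2.INTER_CUBIC))
```

```text
True 22.0333 [ 0.5294 -0.0291  0.0866] [-3.1412  0.0029  0.1673] [-1.3338  1.1131  4.5708] [-0.0094  0.092  -0.1152] 0.05409422570381749
```

View pics/ins2.png

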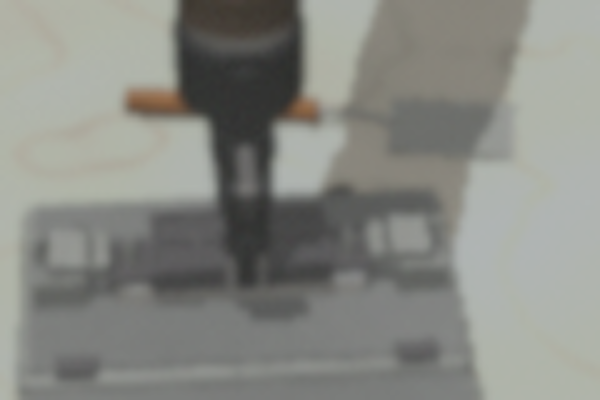

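The plate has snapped down to an underside of about 0.0625. I'll push once more to confirm it bottoms out, then let go and look.

Run:
```python
from cmpw import *
t=PB+.0035*YV
s0=robot.get_state()
hit=robot.move_l([*t,.083],vel=.02,stop_force=20)
s=robot.get_state(); print(hit,s["t"],s["eef_pos"],s["ft_force"],s["finger_gap"])
robot.wait(.2)
s=robot.get_state(); print(s["t"],s["eef_pos"],s["ft_force"],s["finger_gap"])
robot.grip(.072); 
s=robot.get_state(); print(s["t"],s["eef_pos"],s["ft_force"],s["finger_gap"])
robot.move_l([*t,.13],vel=.12)
robot.move_ptp([.42,-.2,.25],[np.pi,0,-.4]); robot.wait(.2)
w={n:np.mean([grab_frame(n).astype(float) for _ in range(4)],0) for n in("top","scene")}; pickle.dump(w,open("fin.pkl","wb"))
s=robot.get_state(); print(s["t"],s["eef_pos"],s["ft_force"])
cv2.imwrite("pics/fin_top.png",np.clip(255*(w["top"][:,:,::-1]/255)**.7,0,255).astype(np.uint8))
i0=pickle.load(open("init.pkl","rb"))
out=[]
for n,(x,y,a,b) in(("top",(228,150,110,85)),("scene",(220,195,110,85))):
    out.append(np.hstack([cv2.resize(np.clip(255*(q[n][y:y+b,x:x+a,::-1]/255.)**.5,0,255).astype(np.uint8),None,fx=3.5,fy=3.5,interpolation=cv2.INTER_CUBIC) for q in(i0,w)]))
cv2.imwrite("pics/fin_cmp.png",np.vstack(out)); print(np.vstack(out).shape)
```

```text
True 22.2917 [ 0.5294 -0.0291  0.0866] [-0.4839 -1.0696  4.493 ] 0.053952981202903205
22.4917 [ 0.5294 -0.0291  0.0866] [-1.1467  0.6306  4.1199] 0.054065233984156975
22.8083 [ 0.5295 -0.0292  0.0862] [-0.1123  1.0453 -0.0207] 0.07215804087685102
24.85 [ 0.4201 -0.1999  0.25  ] [0.2129 0.5803 0.7716]
(596, 770, 3)
```

View pics/fin_top.png

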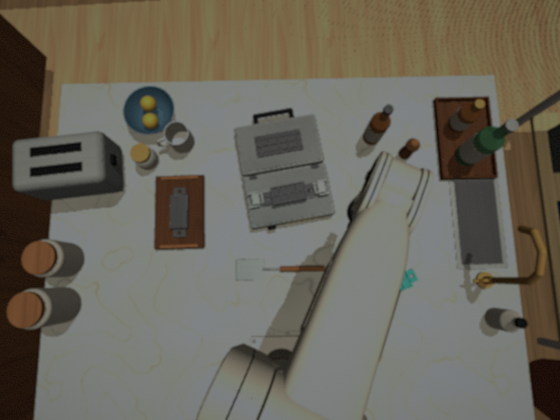

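View pics/fin_cmp.png

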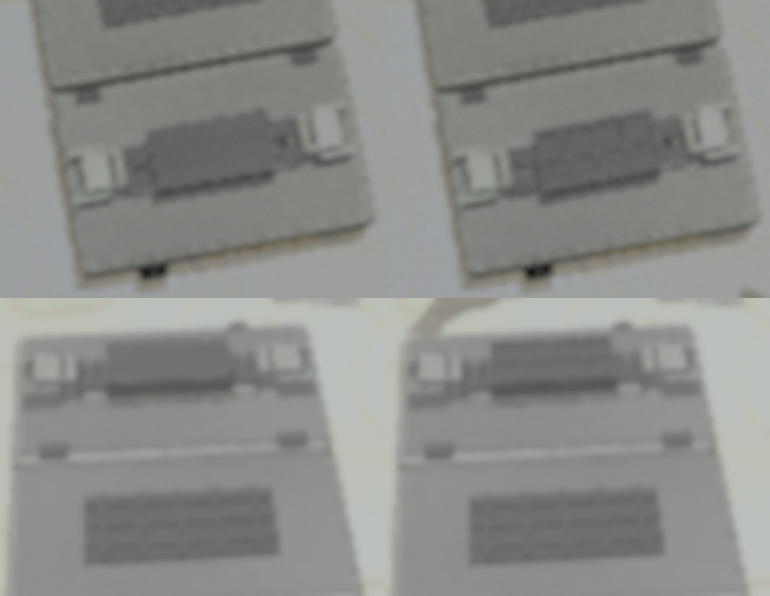

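The pushes bottomed out at a steady height, and both views show the waffle plate lying where the flat plate did. I'll compare it numerically with the first images to check level and height.

Run:
```python
from line import *; from cfg import *
np.set_printoptions(precision=3,suppress=True)
d=pickle.load(open("init.pkl","rb")); w=pickle.load(open("fin.pkl","rb")); T=Cam(d["top_c"]);S=Cam(d["scene_c"])
p=np.array([*PB,PY])
def ecc(n,c,hw,hh):
    a=d[n].mean(2).astype(np.float32); b=w[n].mean(2).astype(np.float32); sl=(slice(c[1]-hh,c[1]+hh+1),slice(c[0]-hw,c[0]+hw+1)); W=np.eye(2,3,dtype=np.float32)
    try: cc,W=cv2.findTransformECC(a[sl],b[sl],W,cv2.MOTION_TRANSLATION,(3,300,1e-7)); return W[:,2],round(float(cc),3)
    except cv2.error: return None
for n,cam in(("top",T),("scene",S)):
    for k,P,z in(("L tongue",[0,.066,.005],.062),("R tongue",[0,-.066,.005],.062),("block L end",[0,.05,.012],.062),("block R end",[0,-.05,.012],.062),("roller L",[0,.09,.01],.062),("roller R",[0,-.09,.01],.062),("lid ref",[.19,0,.057],0)):
        c=np.round(cam.proj(pose(np.array([P],float),p,z))[0]).astype(int); print(n,k,c,ecc(n,c,6 if "lid" not in k else 20,6 if "lid" not in k else 12))
    # expected px shift for 2mm up / 2mm +y / 2mm +x
    q0=cam.proj([[*PB,.067]])[0]
    print("   px per mm z",(cam.proj([[*PB,.072]])[0]-q0)/5,"y",(cam.proj([[PB[0],PB[1]+.005,.067]])[0]-q0)/5,"x",(cam.proj([[PB[0]+.005,PB[1],.067]])[0]-q0)/5)
    for k in("far","near0","Ltip","Rtip"):
        print("  ",k,"init",line(cam,d[n],p,*ED[k],1,2,.062),"fin",line(cam,w[n],p,*ED[k],1,2,.062))
```

```text
top L tongue [268 197] (array([0.027, 0.324], dtype=float32), 0.82)
top R tongue [309 189] (array([-0.015,  0.175], dtype=float32), 0.975)
top block L end [273 196] None
top block R end [304 190] (array([0.531, 0.015], dtype=float32), 0.775)
top roller L [260 198] (array([0.011, 0.014], dtype=float32), 0.999)
top roller R [317 188] (array([ 0.005, -0.017], dtype=float32), 1.0)
top lid ref [277 137] (array([ 0.292, -0.06 ], dtype=float32), 0.987)
   px per mm z [ 0.004 -0.067] y [-0.321  0.006] x [-0.006 -0.314]
   far init (30, np.float64(28.0), np.float64(0.17), np.float64(0.22)) fin (37, np.float64(26.78), np.float64(0.1826), np.float64(0.16))
   near0 init None fin None
   Ltip init (27, np.float64(79.54), np.float64(0.1482), np.float64(0.12)) fin (27, np.float64(79.49), np.float64(0.1452), np.float64(0.11))
   Rtip init (40, np.float64(-79.89), np.float64(0.2114), np.float64(0.27)) fin (32, np.float64(-79.76), np.float64(0.169), np.float64(0.28))
scene L tongue [289 214] (array([-0.021, -0.194], dtype=float32), 0.949)
scene R tongue [246 216] (array([0.047, 0.222], dtype=float32)
[... 190 characters left out ...]
ay([-0.042, -0.044], dtype=float32), 0.995)
scene roller R [238 215] (array([ 0.016, -0.011], dtype=float32), 1.0)
scene lid ref [272 263] (array([ 0.005, -0.008], dtype=float32), 1.0)
   px per mm z [-0.005 -0.252] y [0.326 0.019] x [-0.036  0.21 ]
   far init None fin None
   near0 init (7, np.float64(-40.65), np.float64(-0.1746), np.float64(0.5)) fin (38, np.float64(-24.09), np.float64(0.1703), np.float64(0.94))
   Ltip init (35, np.float64(80.09), np.float64(0.1795), np.float64(0.07)) fin (31, np.float64(79.98), np.float64(0.1784), np.float64(0.07))
   Rtip init (40, np.float64(-79.7), np.float64(0.126), np.float64(0.31)) fin (40, np.float64(-79.69), np.float64(0.1328), np.float64(0.25))
```

Along y the waffle plate matches the seated flat plate to about 0.1 mm, and both rollers are back exactly where they started. Tongue shifts are under 1 mm, but the left tongue's image shift is ambiguous. There is plenty of time, so I'll press lightly on each end with closed fingers to prove it is flush and level.

Run:
```python
from cmpw import *
robot.move_ptp([*PB,.15],[np.pi,0,PY]); robot.grip(0.0,20)
for y in(.040,-.040):
    t=BED+y*YV
    robot.move_l([*t,.118],vel=.12); robot.wait(.15); s0=robot.get_state()
    hit=robot.move_l([*t,.096],vel=.03,stop_force=8); s=robot.get_state()
    print(y,hit,s["t"],s["eef_pos"],s["ft_force"]-s0["ft_force"],s["finger_gap"])
    robot.move_l([*t,.118],vel=.12)
robot.move_l([*PB,.16],vel=.15)
robot.move_ptp([.40,-.16,.26],[np.pi,0,-.4]); robot.wait(.2)
w={n:np.mean([grab_frame(n).astype(float) for _ in range(4)],0) for n in("top","scene")}; pickle.dump(w,open("fin2.pkl","wb"))
s=robot.get_state(); print(s["t"],s["eef_pos"],s["ft_force"])
cv2.imwrite("pics/fin2_scene.png",np.clip(255*(w["scene"][:,:,::-1]/255)**.7,0,255).astype(np.uint8))
cv2.imwrite("pics/fin2_press.png",np.vstack([cv2.resize(np.clip(255*(w[n][y:y+60,x:x+110,::-1]/255.)**.5,0,255).astype(np.uint8),None,fx=4.8,fy=4.8,interpolation=cv2.INTER_CUBIC) for n,(x,y) in(("top",(228,165)),("scene",(215,195)))]))
```

```text
0.04 True 27.6667 [0.5233 0.0078 0.105 ] [-1.8996  0.9319  7.4384] -8.87680717536663e-05
-0.04 True 29.4083 [ 0.5367 -0.0708  0.105 ] [-1.5037 -0.5083  6.8295] -0.00039695947101077184
31.65 [ 0.4001 -0.1599  0.26  ] [-0.4384 -0.6563  0.033 ]
```

View pics/fin2_scene.png

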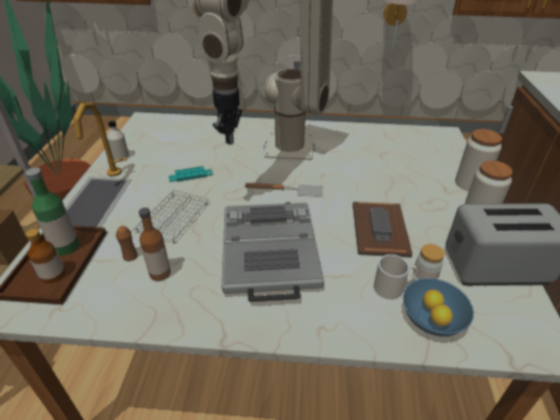

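View pics/fin2_press.png

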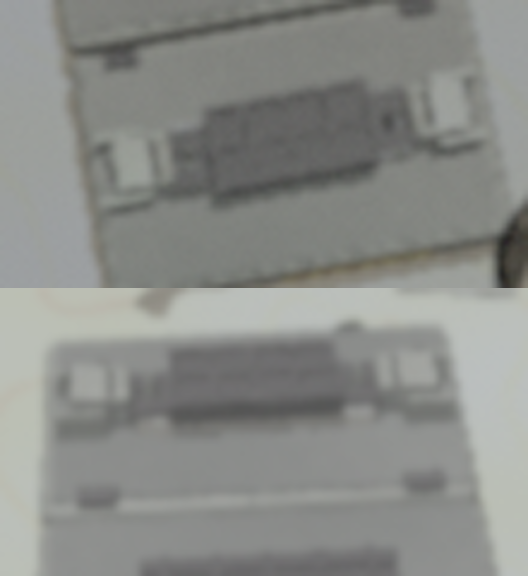

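Both ends of the waffle plate stopped the fingers at TCP z = 0.1050. That puts the top at 0.080 and the underside at 0.062, so it is flush and level. The scene view shows the flat plate on the board at (381,223). The mug, bottle, jar and mill are at their starting pixels, and the arm is clear. Handing in.

Run:
```python
from station import robot, job_done
print(job_done()); print(robot.get_state()["t"])
```

```text
the job is handed in; nothing more can be done
None
the job is handed in; nothing more can be done
```

The press is changed over to waffles, and I handed the job in at about 32 s of the 66 s allowed. I pulled the flat plate straight up out of the catches and laid it flat near the middle of the board. I then lowered the waffle plate from the rack over the pins and pressed it past the catches. The turquoise look-alike was left alone.

**Last checks:**
- **Waffle plate height and level:** closed fingers touched its top at the same height at both ends (y = ±40 mm). That puts the underside at 62 mm, the height of the bed.
- **Waffle plate position:** along the bed it matches the seated flat plate to about 0.1 mm, and both rollers are back where they started.
- **Flat plate and bystanders:** the flat plate lies within about 2 mm of where I released it. The mug, bottle, jar and salt mill look unmoved in the scene view.

**Checks that disagreed:**
- **Camera x positions:** from the first images the two cameras differed by 5 to 12 mm in x, because of shadows and side faces. Centring the grip and touching the deck settled this.
- **Waffle plate in the gripper:** it sat about 3.5 mm off along its length, where I had expected about 1 mm. I corrected this before lowering it.
- **Tongue image shifts:** after seating, these disagreed by up to about 1 mm, which is why I added the touch check.

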